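# Flip up the sprung conveyor end stop and square a carton into its corner

## Task

Get the big flat carton into position for labelling at the left end of the roller conveyor: push the stop's side lever over, past the pull of its spring, until it snaps to its other end and the stop blade stands fully up. Then bring the carton along the rollers to the blade and across to the fence on the far side, so that it sits square in the corner, touching both. Handle the carton gently, without tipping or crushing it, and leave everything else on the bench and the conveyor where it is.

Things in the scene. Friction and masses are not known exactly. Their poses are not given: they have to be found in the camera images.
- conveyor: Fixed bench-top roller conveyor, 300 wide (x), 780 long (y) mm. Origin: on the bench under the middle of the rollers; x across, away from the robot, y along it to the left to the end stop, z up; yaw within 0.12 rad. Free-turning steel rollers, 25 mm, pitch 45, 256 wide, centres y = -400 to +230, tops at z = 85; side channels' tops z = 78 (x = 130 to 150 either side). Robot's side has no fence.
- fence (a point): Point on the inner face of the far-side fence, a steel strip fixed along the conveyor (axes as the conveyor's): inner face at conveyor x = +118 mm, z = 93 to 135 mm, y = -410 to +290 mm. This point: conveyor y = +180, z = 114 mm.
- stop (a joint): Sprung end stop, rad: 0 = blade folded flat (start), 1.571 = blade fully up; hard limits at both. Hinge axis: along conveyor x, at conveyor y = 301, z = 78 mm. A tension spring pulls it to the nearer limit; over-centre at 0.785, where the lever leans 20 degrees past upright.
- lever_grip (a point): Point on the axis of the lever's black rubber sleeve (20 mm diameter, 52 to 112 mm from the hinge axis), 90 mm from the hinge axis, in the plane conveyor x = -172 mm, outside the robot's-side channel. At joint 0 the lever leans 25 degrees to conveyor -y, end at z = 180 mm; upright its end is at z = 190; at 1.571 it leans 65 degrees to +y. Pushing it level to +y takes about 6 to 9 N, less as it goes over.
- blade (a point): Point on the face of the stop blade that meets the carton, mid-width, 30 mm from the hinge axis. Dark steel plate 220 mm wide (conveyor x = -114 to +106), 4 mm thick. Folded it lies 2 mm below the roller tops, pointing to -y, in y = 250 to 301 mm, and swings up through the space above; up, its face is at conveyor y = 302 mm, its top at z = 129 mm. Its axes turn with the stop.
- carton_center (a point): Centre of the big flat brown carton, closed, 160 mm wide (x), 240 long (y, within 0.1 rad of the conveyor's y), 80 high, 0.4 to 0.9 kg. Loose on the rollers about half-way along, clear of the fence, top at z = 165 mm; rolls easily along y; sliding it across takes 3 to 10 N. In its final place its centre is at conveyor x = +38, y = +182, z = 125 mm.
- small_carton: Bystander: small closed carton, 100 x 100 mm, 90 mm high, origin under its centre, loose on the rollers at the upstream (right) end, waiting its turn.
- tape_gun: Bystander: hand tape dispenser lying on its side on the bench by the robot's side of the conveyor, about 150 x 190 mm, 52 mm high; origin under its tape roll.
- tape_roll: Bystander: roll of brown tape lying flat on the bench just beyond the left end of the conveyor, 90 mm diameter, 48 mm high; origin under its centre.
- marker: Bystander: grey and black marker pen lying on the bench, 135 mm long, 18 mm thick; origin under its middle.
- flange: Bystander: dark cast pipe flange, 84 mm diameter, 28 mm high, on the robot's side; origin under its centre.

How it is judged (in metres and radians):
On the way:
1. the stop has snapped over and its blade stands fully up (value of joint stop above 1.5 rad), for 0.2 s.
At the end, for the whole second after the job is handed in: The stop blade is fully up (joint over 1.5 rad); the big carton lies flat on the rollers at rest, its end within 8 mm of the blade, its side within 8 mm of the fence, square to the conveyor within 3 degrees (value of joint stop above 1.5 rad and y of carton_center in the frame of conveyor between 0.174 and 0.188 m and x of carton_center in the frame of conveyor between 0.03 and 0.044 m and z of carton_center in the frame of conveyor between 0.119 and 0.131 m and angle between the y axis of carton_center and the y axis of conveyor, either way round below 0.05 rad and angle between carton_center's own z axis and vertical below 0.05 rad and linear speed of carton below 0.01 m/s); the robot touches nothing.
It fails at once if the carton is crushed (pressed by the robot with more than 40 N) (contact force between any of the fingers, the arm and carton above 40 N).
It fails at once if the carton is tipped (angle between carton_center's own z axis and vertical above 0.25 rad).
It fails at once if something else on the bench or the conveyor is moved by more than 30 mm (distance of any of small_carton, tape_gun, tape_roll, marker, flange from where it was at the start of the episode above 0.03 m).
It also fails if it takes over 72 s, if anything falls off the work surface, if the arm or the gripper's body presses on something with over 40 N, if the wrist force passes 120 N, or if a joint passes its speed limit or range.

## Robot

A 6-joint arm with a two-finger parallel gripper is mounted at the origin on the work surface. World frame = base frame: x ahead of the robot, y to its left, z up, the work surface at z = 0. Lengths are in m, angles in degrees, forces in N, time in s.
With the tool pointing down it reaches from about 0.3 to 0.75 m from the base axis. Payload 8.5 kg.
Tool frame: the origin (TCP) lies between the finger pads; the fingertips stand 19 mm ahead of it and the grasp point (between the pads) is the TCP; z points along the fingers, y is the direction in which the jaws open and shut (so a half turn about z gives the same grasp; the last joint's range is limited). The gripper opens to 85 mm and grips with 20 to 120 N. Pads are 22 mm wide; open, the fingers measure 114 mm over their backs; the gripper's body (76 mm by 85 mm) begins 54 mm behind the grasp point. The pads swing forward as they close: fully open they stand 13 mm farther back than shut.
Start: joints at [-75.533, 21.807, 74.336, -0, 83.858, -12.336], TCP at [0.248, -0.491, 0.25] pointing down, gripper open.
Joint ranges: [-178.18, 178.18], [-50.72, 133.34], [12.68, 142.11], [-81.47, 261.47], [9.98, 163.14], [-165.26, 165.26]. Speed limits (degrees/s): [136.94, 136.94, 180, 180, 180, 180].

## Interface

Orientations are given as a 3x3 rotation matrix whose columns are the frame's x, y, z axes.
In Python, from rig import env gives the robot as it stands.
- The arm moves only by the shell command python3 -m pendant 'ROWS' [OPENING] [FORCE]. ROWS is JSON, a list of rows, each a list of 2 entries, a list of its own where there are three numbers: the shift along the tool's x, y, z scaled (see below), then the turn, a rotation vector about the tool's x, y, z scaled (see below). A call has 1 to 20 rows; each row shifts and turns the commanded pose from where the row before left it, along the tool's axes as they then stand; what a row does not reach is not made up. The controller multiplies each number of a shift by 0.1 m and each number of a turn by pi/2 rad. A row lasts 1/8 s, in which the tool goes at most 62.5 mm and 10.7 degrees, less where a joint would pass 70% of its speed; a pose out of reach is approached as far as the arm can. A call with a number of a shift or a turn outside -1 to 1 is refused whole. A call with a gripper value outside its range is refused whole. OPENING is the gripper command: -1 is shut, 1 is fully open, values between are in proportion, set as the call begins (- or left out, the last holds). The fingers move at their own pace and stop on an object; FORCE is the grip in N (left out, the last holds). Time passes only in rows, so rows that do not move let the fingers close. It gives the time, the measured TCP pose, the force and the opening at its end, in the units of the state.
- env.observe(): the state, without advancing time (a new reading comes with each control period).
- env.get_image(name): name is "scene" or "top" or "wrist"; returns a dict with "image" (384x512x3 uint8, red, green, blue), "K" (3x3 intrinsics, pixels), "R" (3x3) and "t" (3): a world point X has camera coordinates R X + t. Camera axes: x right, y down, z forward; pixel columns grow to the right and rows downward; lengths in m; the calibration is good to about 2 mm. The wrist camera is an equidistant fisheye: a pixel r from the principal point sees the ray r / f radians off the axis. A picture is of the moment at which its call begins. There is no depth.
- env.close_job(): hands the job in, once; it reports no verdict.
The state is a dict: "time_s": time; "q": joint angles; "qvel": joint speeds; "joint_efforts": joint torques, N m; "position": TCP position; "tool_rot": TCP orientation; "ft_force": force on the tool from outside, world axes, zero at the start; "wrist_torque": the same for the moment, N m; "grip_width": finger opening in m.
Only numpy, scipy, OpenCV 4.12 (cv2) and the standard library are available. Lean on these libraries where they do the work, as an engineer would, in place of code of your own. Each camera call takes 0.05 s, during which the arm holds its last target.

## Working session

There is one attempt and no reset: what is moved stays moved. The work goes in short steps, Python scripts to look and compute and a shell command to move; the robot and the scene stay as the last step left them, time stands still between calls to the robot, and variables do not carry over. Pictures are saved under pics/ and viewed, and the job is handed in when it is done.

```bash
ls; mkdir -p pics; python3 - <<'E'
from rig import env
import cv2,numpy as np
s=env.observe();print({k:np.round(v,3).tolist() for k,v in s.items()})
for n in("scene","top","wrist"):
    d=env.get_image(n);cv2.imwrite(f"pics/{n}0.png",d["image"][:,:,::-1]);print(n,d["K"],d["R"],d["t"])
    np.savez(f"pics/{n}0.npz",**d)
E
```

```text
pics
{'time_s': 0.0, 'q': [-75.533, 21.841, 74.386, 0.0, 83.859, -12.336], 'qvel': [0.048, -0.051, 0.045, -0.06, 0.066, 0.002], 'joint_efforts': [0.001, -44.846, -23.127, -0.0, 0.005, -0.0], 'position': [0.248, -0.491, 0.25], 'tool_rot': [[0.893, 0.451, -0.0], [0.451, -0.893, 0.001], [0.0, -0.001, -1.0]], 'ft_force': [0.211, 0.05, -0.122], 'wrist_torque': [0.03, -0.002, -0.037], 'grip_width': 0.085}
scene [[424.72189443   0.         254.44140279]
 [  0.         424.72189443 197.27579942]
 [  0.           0.           1.        ]] [[ 0.4461054   0.89494058  0.00844559]
 [ 0.71314512 -0.34975161 -0.60753424]
 [-0.54075319  0.27704723 -0.79424859]] [-0.21049231 -0.29882226  1.71033304]
top [[457.40552762   0.         258.9278597 ]
 [  0.         457.40552762 190.47068432]
 [  0.           0.           1.        ]] [[ 0.09898409 -0.99508628 -0.0023355 ]
 [-0.97286937 -0.09628036 -0.21036939]
 [ 0.20911083  0.02309536 -0.97761918]] [-0.06030102  0.52518185  1.38473756]
wrist [[297.31863964   0.         253.03042072]
 [  0.         297.31863964 191.21693803]
 [  0.           0.           1.        ]] [[ 0.45063185 -0.89270644 -0.0024772 ]
 [-0.84326006 -0.42657913  0.32702098]
 [-0.29299045 -0.14527715 -0.94501383]] [-0.54903754 -0.04161877  0.38249628]
```

View pics/scene0.png

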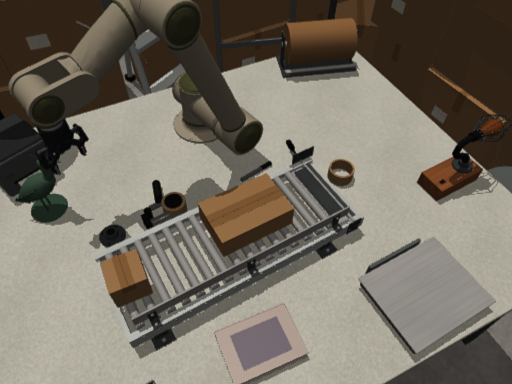

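View pics/top0.png

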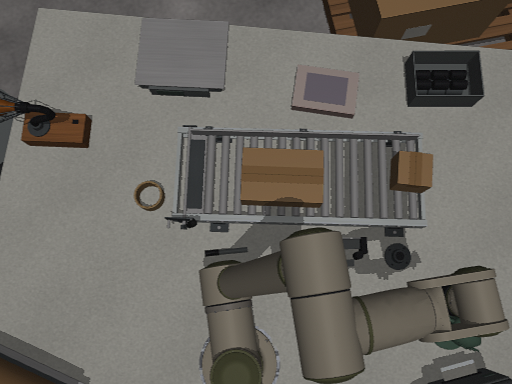

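The scene view shows the conveyor. The stop with its lever is at about (300,155), the carton at (247,215), the small carton at (127,278), and the tape roll at (341,171). The top view has the lever near (188,222), the carton at (242-323, 148-206), and the marker at (225,251). I'll enlarge crops to measure from.

```bash
python3 - <<'E'
import cv2
i=cv2.imread("pics/top0.png");cv2.imwrite("pics/top0c.png",cv2.resize(i[115:265,130:330],None,fx=4,fy=4,interpolation=cv2.INTER_CUBIC))
cv2.imwrite("pics/top0d.png",cv2.resize(i[115:265,280:480],None,fx=4,fy=4,interpolation=cv2.INTER_CUBIC))
i=cv2.imread("pics/scene0.png");cv2.imwrite("pics/scene0c.png",cv2.resize(i[125:275,180:380],None,fx=4,fy=4,interpolation=cv2.INTER_CUBIC))
E
```

```text
(no output)
```

View pics/top0c.png

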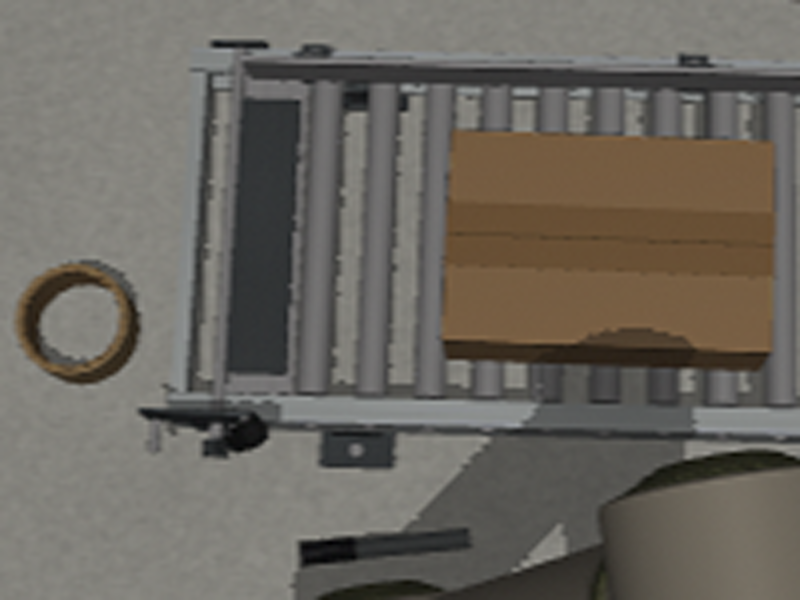

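View pics/top0d.png

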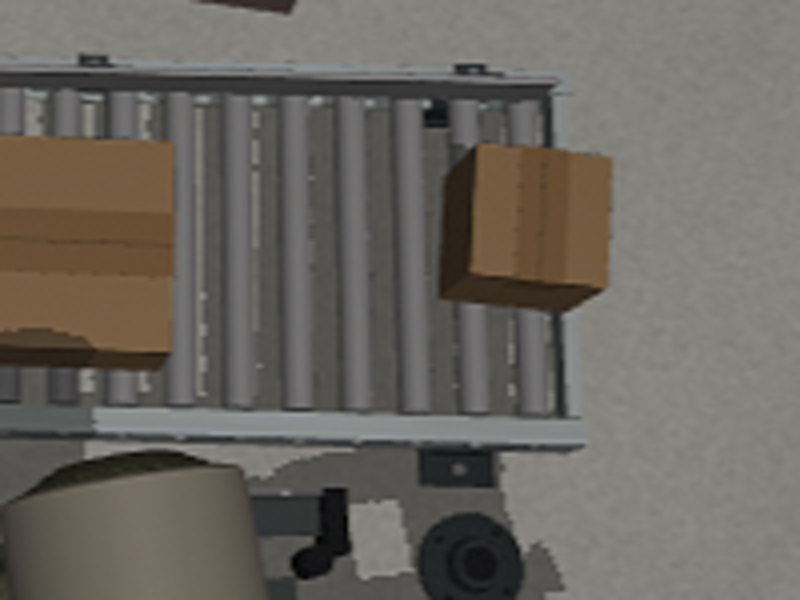

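View pics/scene0c.png

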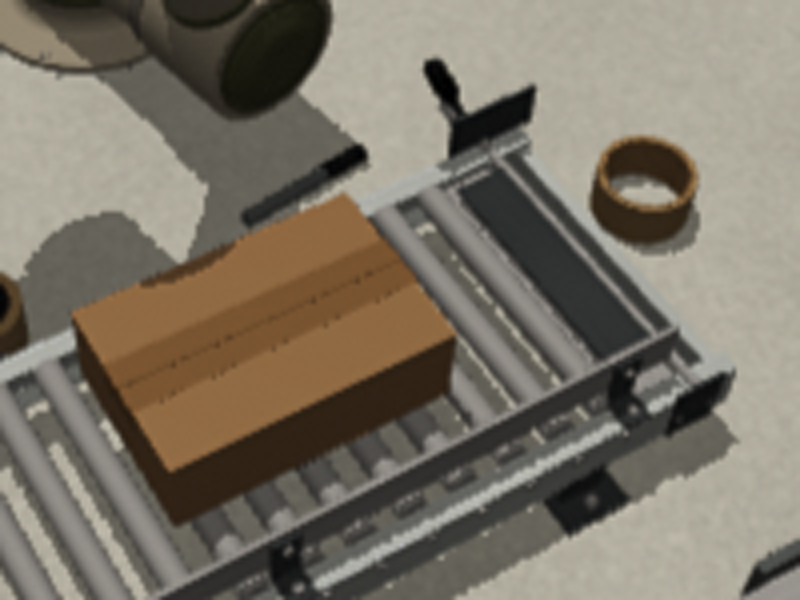

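```bash
cat > h.py <<'E'
import numpy as np
def ray(d,u,v,z):
    K,R,t=d["K"],d["R"],d["t"]
    c=-R.T@t; w=R.T@np.linalg.solve(K,[u,v,1.]); return c+w*(z-c[2])/w[2]
def proj(d,X):
    p=d["K"]@(d["R"]@np.asarray(X)+d["t"]);return p[:2]/p[2]
E
python3 - <<'E'
from h import *
d=np.load("pics/top0.npz"); s=np.load("pics/scene0.npz")
print(-d["R"].T@d["t"],-s["R"].T@s["t"])
L=lambda x,y:(130+(x-1.5)/4,115+(y-1.5)/4); Rr=lambda x,y:(280+(x-1.5)/4,115+(y-1.5)/4)
S=lambda x,y:(180+(x-1.5)/4,125+(y-1.5)/4)
for n,p,z in [("roller230 bot",L(312,392),.085),("roller230 top",L(327,85),.085),("roller-400 bot",Rr(535,412),.085),("roller-400 top",Rr(524,100),.085),
 ("chan near outL",L(280,425),.078),("chan near outM",L(800,434),.078),("chan near out R",Rr(585,444),.078),("chan far out L",L(200,52),.078),("chan far out R",Rr(562,78),.078),
 ("blade tip near",L(288,375),.083),("blade hinge near",L(230,372),.083),("blade tip far",L(302,100),.083),("blade hinge far",L(245,100),.083),
 ("carton fl",L(455,130),.165),("carton fr",L(774,140),.165),("carton nr",L(771,354),.165),("carton nl",L(444,341),.165),
 ("tape",L(77,324),.048),("lever end",L(250,430),.17),("mark",L(300,552),.01),("mark",L(470,538),.01),("flange",Rr(470,560),.028),
 ("small fl",Rr(478,146),.175),("small fr",Rr(611,157),.175),("small nr",Rr(605,288),.175),("small nl",Rr(472,274),.175)]:
  print(n,np.round(ray(d,*p,z)[:2]*1000))
for n,p,z in [("carton",S(75,315),.165),("carton",S(345,197),.165),("carton",S(455,340),.165),("carton",S(172,472),.165),("lever end",S(435,65),.18)]:
  print(n,np.round(ray(s,*p,z)[:2]*1000))
E
```

```text
[ 0.22733855 -0.04142103  1.46408735] [ 1.23187344 -0.38997849  1.17866259]
roller230 bot [438. 140.]
roller230 top [683. 158.]
roller-400 bot [ 485. -485.]
roller-400 top [ 733. -469.]
chan near outL [411. 162.]
chan near outM [ 444. -233.]
chan near out R [ 465. -526.]
chan far out L [703. 264.]
chan far out R [ 757. -501.]
blade tip near [450. 160.]
blade hinge near [448. 205.]
blade tip far [670. 177.]
blade hinge far [665. 222.]
carton fl [632.  48.]
carton fr [ 647. -188.]
carton nr [ 486. -197.]
carton nl [472.  39.]
tape [479. 337.]
lever end [393. 170.]
mark [322. 144.]
mark [346.  11.]
flange [ 373. -456.]
small fl [ 661. -409.]
small fr [ 662. -506.]
small nr [ 563. -504.]
small nl [ 564. -408.]
carton [ 489. -196.]
carton [475.  37.]
carton [633.  46.]
carton [ 645. -186.]
lever end [392. 163.]
```

```bash
cat >> h.py <<'E'
YAW=0.075; O=np.array([.5782,-.0795,0]); c,s_=np.cos(YAW),np.sin(YAW)
RC=np.array([[c,-s_,0],[s_,c,0],[0,0,1]])
w2c=lambda p:RC.T@(np.asarray(p)-O)
c2w=lambda p:RC@np.asarray(p)+O
def st(target=None):
    from rig import env
    s=env.observe();p=w2c(s["position"]);T=RC.T@s["tool_rot"]
    print("t %.2f conv pos mm"%s["time_s"],np.round(p*1000,1),"F conv",np.round(RC.T@s["ft_force"],1),"w",round(s["grip_width"],3),"tooly deg %.1f"%np.degrees(np.arctan2(T[1,1],T[0,1])),"toolz",np.round(T[:,2],3),"q",np.round(s["q"]))
    if target is not None: print("shift units",np.round(T.T@(np.array(target)-p)/.1,3))
E
python3 - <<'E'
from h import *
d=np.load("pics/top0.npz"); s=np.load("pics/scene0.npz")
L=lambda x,y:(130+(x-1.5)/4,115+(y-1.5)/4);S=lambda x,y:(180+(x-1.5)/4,125+(y-1.5)/4)
for z in(.08,.1,.12):
  print(z,[np.round(w2c(ray(d,*L(*p),z))*1000) for p in((140,410),(250,418))],[np.round(w2c(ray(s,*S(*p),z))*1000) for p in((450,120),(535,88),(450,155),(530,137))])
E
python3 -m pendant '[[[0,0,0],[0,0,-0.107]],[[0,0,0],[0,0,-0.107]],[[0,0,0],[0,0,-0.107]],[[0,0,0],[0,0,-0.107]],[[0,0,0],[0,0,-0.107]],[[0,0,0],[0,0,-0.107]],[[0,0,0],[0,0,-0.107]],[[0,0,0],[0,0,0]]]' -1 20
python3 -c "
from h import *
st([-.177,.215,.25])"
```

```text
0.08 [array([-140.,  361.,   80.]), array([-144.,  277.,   80.])] [array([-184.,  291.,   80.]), array([-178.,  379.,   80.]), array([-150.,  268.,   80.]), array([-132.,  341.,   80.])]
0.1 [array([-143.,  357.,  100.]), array([-147.,  273.,  100.])] [array([-169.,  280.,  100.]), array([-163.,  366.,  100.]), array([-135.,  257.,  100.]), array([-118.,  328.,  100.])]
0.12 [array([-146.,  352.,  120.]), array([-150.,  270.,  120.])] [array([-155.,  268.,  120.]), array([-149.,  352.,  120.]), array([-121.,  245.,  120.]), array([-104.,  315.,  120.])]
time_s: 1.15
position: [0.248, -0.4908, 0.2501]
tool_rot: [[-0.072, 0.997, -0.0], [0.997, 0.072, 0.001], [0.001, -0.0, -1.0]]
ft_force: [0.1, -0.0, 0.3]
grip_width: -0.0001
t 1.15 conv pos mm [-360.1 -385.4  250.1] F conv [ 0.1 -0.   0.3] w -0.0 tooly deg -0.2 toolz [-0.     0.001 -1.   ] q [-76.  22.  74.   0.  84. -80.]
shift units [6.009e+00 1.813e+00 4.000e-03]
```

```bash
python3 -m pendant '[[[0.4,0.12,0],[0,0,0]],[[0.4,0.12,0],[0,0,0]],[[0.4,0.12,0],[0,0,0]],[[0.4,0.12,0],[0,0,0]],[[0.4,0.12,0],[0,0,0]],[[0.4,0.12,0],[0,0,0]],[[0.4,0.12,0],[0,0,0]],[[0.4,0.12,0],[0,0,0]],[[0.4,0.12,0],[0,0,0]],[[0.4,0.12,0],[0,0,0]],[[0.4,0.12,0],[0,0,0]],[[0.4,0.12,0],[0,0,0]],[[0.4,0.12,0],[0,0,0]],[[0.4,0.12,0],[0,0,0]],[[0.4,0.12,0],[0,0,0]],[[0,0,0],[0,0,0]]]'
python3 - <<'E'
from h import *
st([-.177,.220,.163])
from rig import env; import cv2
for n in("top","scene","wrist"):
    d=env.get_image(n);cv2.imwrite(f"pics/{n}1.png",d["image"][:,:,::-1]);np.savez(f"pics/{n}1.npz",**d)
a=cv2.imread("pics/top1.png")[115:265,130:330];b=cv2.imread("pics/scene1.png")[90:240,200:400]
cv2.imwrite("pics/c1.png",np.vstack([cv2.resize(x,None,fx=2,fy=2,interpolation=cv2.INTER_CUBIC) for x in(a,b)]))
E
```

```text
time_s: 3.15
position: [0.3834, 0.1226, 0.2502]
tool_rot: [[-0.074, 0.997, -0.0], [0.997, 0.074, 0.0], [0.0, -0.0, -1.0]]
ft_force: [0.2, -0.5, -0.2]
grip_width: 0.0003
t 3.15 conv pos mm [-179.1  216.1  250.2] F conv [ 0.2 -0.5 -0.2] w 0.0 tooly deg -0.1 toolz [-0.  0. -1.] q [ 1.  7. 95.  0. 78. -3.]
shift units [0.039 0.021 0.872]
```

View pics/c1.png

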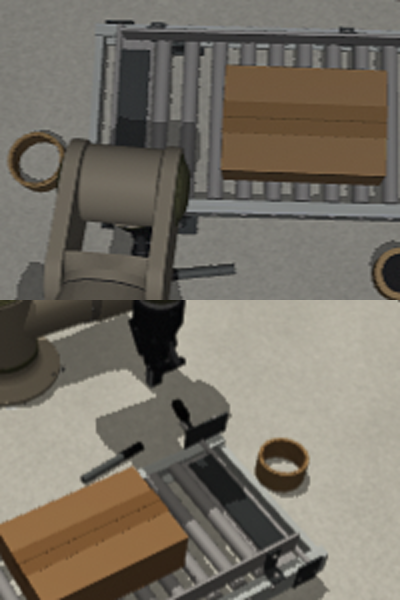

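View pics/wrist1.png

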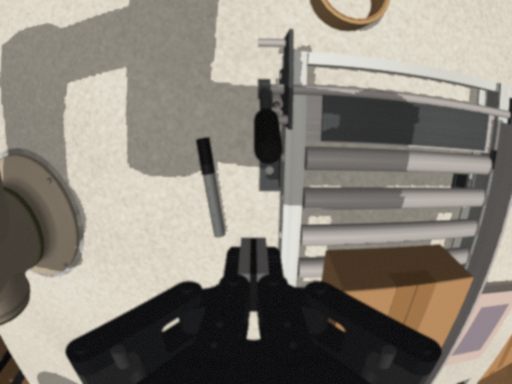

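The wrist view shows the lever sleeve at (267,135), straight ahead of the shut fingers at (253,245). The bracket plate lies inboard of it. I'll lower the tool and start pushing.

```bash
python3 -m pendant '[[[0,0.01,0.29],[0,0,0]],[[0,0.01,0.29],[0,0,0]],[[0.02,0,0.29],[0,0,0]],[[0,0,0],[0,0,0]],[[0.1,0,0],[0,0,0]],[[0.1,0,0],[0,0,0]],[[0.1,0,0],[0,0,0]],[[0.1,0,0],[0,0,0]],[[0.1,0,0],[0,0,0]]]'
python3 -c "
from h import *
st([-.177,.340,.163])"
```

```text
time_s: 4.42
position: [0.3825, 0.1729, 0.1646]
tool_rot: [[-0.074, 0.997, 0.004], [0.997, 0.074, -0.002], [-0.002, 0.003, -1.0]]
ft_force: [0.2, -6.6, 5.2]
grip_width: -0.0001
t 4.42 conv pos mm [-176.3  266.4  164.6] F conv [-0.3 -6.6  5.2] w -0.0 tooly deg -0.1 toolz [ 0.003 -0.002 -1.   ] q [  8.  14. 102.  -0.  64.   4.]
shift units [ 0.736 -0.008  0.014]
```

Contact with the lever reads 6.6 N level. I'll carry on past over-centre.

```bash
python3 -m pendant '[[[0.1,0,0],[0,0,0]],[[0.1,0,0],[0,0,0]],[[0.1,0,0],[0,0,0]],[[0.1,0,0],[0,0,0]],[[0.1,0,0],[0,0,0]],[[0.1,0,0],[0,0,0]],[[0.1,0,0],[0,0,0]],[[0,0,0],[0,0,0]],[[0,0,0],[0,0,0]]]'
python3 - <<'E'
from h import *
st([-.177,.340,.163])
from rig import env; import cv2
for n in("scene","wrist"):
    d=env.get_image(n);cv2.imwrite(f"pics/{n}2.png",d["image"][:,:,::-1]);np.savez(f"pics/{n}2.npz",**d)
b=cv2.imread("pics/scene2.png")[90:240,200:400]
cv2.imwrite("pics/c2.png",cv2.resize(b,None,fx=3,fy=3,interpolation=cv2.INTER_CUBIC))
E
```

```text
time_s: 5.55
position: [0.3764, 0.2425, 0.1633]
tool_rot: [[-0.074, 0.997, -0.0], [0.997, 0.074, -0.0], [-0.0, -0.0, -1.0]]
ft_force: [0.6, 0.2, -0.7]
grip_width: -0.0002
t 5.55 conv pos mm [-177.1  336.2  163.3] F conv [ 0.7  0.2 -0.7] w -0.0 tooly deg -0.1 toolz [-0. -0. -1.] q [18. 17. 98. -0. 65. 13.]
shift units [0.038 0.001 0.003]
```

View pics/c2.png

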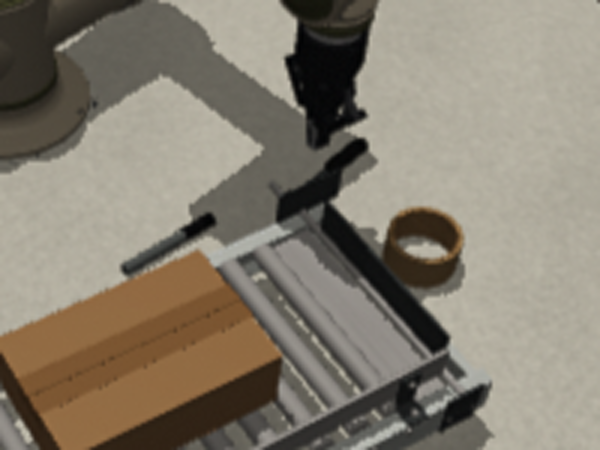

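The snap worked. The lever now leans left at (347,152) and the blade stands upright between (330,210) and (440,345). Next I'll raise the tool, open the fingers and go behind the carton.

```bash
python3 -m pendant '[[[-0.1,0,-0.3],[0,0,0]],[[0,0,-0.3],[0,0,0]],[[0,0,-0.3],[0,0,0]],[[-0.4,0.132,0],[0,0,0]],[[-0.4,0.132,0],[0,0,0]],[[-0.4,0.132,0],[0,0,0]],[[-0.4,0.132,0],[0,0,0]],[[-0.4,0.132,0],[0,0,0]],[[-0.4,0.132,0],[0,0,0]],[[-0.4,0.132,0],[0,0,0]],[[-0.4,0.132,0],[0,0,0]],[[-0.4,0.132,0],[0,0,0]],[[-0.4,0.132,0],[0,0,0]],[[-0.4,0.132,0],[0,0,0]],[[-0.4,0.132,0],[0,0,0]],[[0,0,0],[0,0,0]]]' 1
python3 - <<'E'
from h import *
st([-.018,-.160,.130])
from rig import env; import cv2
for n in("top","scene","wrist"):
    d=env.get_image(n);cv2.imwrite(f"pics/{n}3.png",d["image"][:,:,::-1]);np.savez(f"pics/{n}3.npz",**d)
E
```

```text
time_s: 7.65
position: [0.5705, -0.2372, 0.2522]
tool_rot: [[-0.07, 0.998, -0.001], [0.998, 0.07, 0.0], [0.0, -0.001, -1.0]]
ft_force: [-0.4, 0.1, -0.4]
grip_width: 0.0854
t 7.65 conv pos mm [ -19.5 -156.7  252.2] F conv [-0.4  0.1 -0.4] w 0.085 tooly deg -0.3 toolz [-0.001  0.    -1.   ] q [-34.  29.  62.  -0.  89. -38.]
shift units [-0.033  0.016  1.222]
```

View pics/wrist3.png

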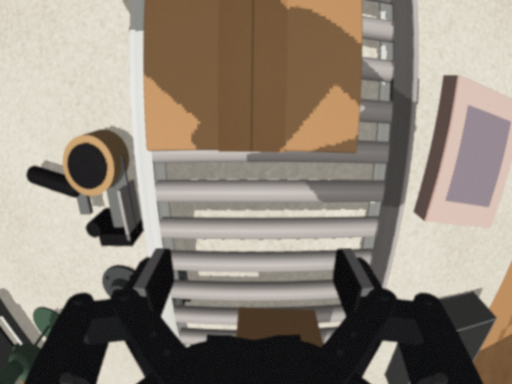

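View pics/scene3.png

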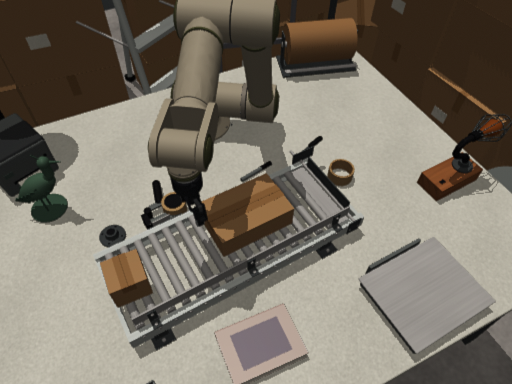

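The wrist view shows the carton's end at row 150, columns 145 to 357, square ahead of the open fingers (165 and 350, row 270). I'll lower the tool and approach it.

```bash
python3 -m pendant '[[[0,0.015,0.3],[0,0,0]],[[0,0,0.3],[0,0,0]],[[0,0,0.3],[0,0,0]],[[0,0,0.3],[0,0,0]],[[0,0,0],[0,0,0]],[[0.08,0,0],[0,0,0]],[[0.08,0,0],[0,0,0]],[[0.05,0,0],[0,0,0]],[[0.05,0,0],[0,0,0]],[[0.05,0,0],[0,0,0]],[[0.05,0,0],[0,0,0]],[[0.05,0,0],[0,0,0]],[[0.05,0,0],[0,0,0]]]'
python3 -c "
from h import *
st([-.018,.045,.130])"
```

```text
time_s: 9.43
position: [0.5686, -0.1884, 0.1335]
tool_rot: [[-0.073, 0.997, 0.0], [0.997, 0.073, -0.0], [-0.0, 0.0, -1.0]]
ft_force: [1.2, -1.1, 1.6]
grip_width: 0.0854
t 9.43 conv pos mm [ -17.7 -107.9  133.5] F conv [ 1.1 -1.2  1.6] w 0.085 tooly deg -0.1 toolz [ 0. -0. -1.] q [-30.  33.  76.  -0.  71. -34.]
shift units [ 1.529 -0.005  0.034]
```

```bash
python3 -m pendant '[[[0.07,0,0],[0,0,0]],[[0.07,0,0],[0,0,0]],[[0.07,0,0],[0,0,0]],[[0.07,0,0],[0,0,0]],[[0.07,0,0],[0,0,0]],[[0.07,0,0],[0,0,0]],[[0.07,0,0],[0,0,0]],[[0.07,0,0],[0,0,0]],[[0.07,0,0],[0,0,0]],[[0.07,0,0],[0,0,0]],[[0.07,0,0],[0,0,0]],[[0.07,0,0],[0,0,0]],[[0.07,0,0],[0,0,0]],[[0.07,0,0],[0,0,0]],[[0.06,0,0],[0,0,0]],[[0.05,0,0],[0,0,0]],[[0.04,0,0],[0,0,0]],[[0.03,0,0],[0,0,0]],[[0.03,0,0],[0,0,0]]]'
python3 - <<'E'
from h import *
st([-.018,.045,.130])
from rig import env; import cv2
for n in("top","scene"):
    d=env.get_image(n);cv2.imwrite(f"pics/{n}4.png",d["image"][:,:,::-1]);np.savez(f"pics/{n}4.npz",**d)
a=cv2.imread("pics/top4.png")[115:265,130:330];b=cv2.imread("pics/scene4.png")[125:275,190:390]
cv2.imwrite("pics/c4.png",np.hstack([cv2.resize(x,None,fx=2,fy=2,interpolation=cv2.INTER_CUBIC) for x in(a,b)]))
E
```

```text
time_s: 11.8
position: [0.5597, -0.0697, 0.1333]
tool_rot: [[-0.073, 0.997, -0.0], [0.997, 0.073, 0.0], [0.0, -0.0, -1.0]]
ft_force: [-0.5, -1.3, 0.7]
grip_width: 0.0854
t 11.80 conv pos mm [-17.7  11.1 133.3] F conv [-0.6 -1.3  0.7] w 0.085 tooly deg -0.1 toolz [-0.  0. -1.] q [-19.  29.  82.  -0.  68. -23.]
shift units [ 0.339 -0.004  0.033]
```

View pics/c4.png

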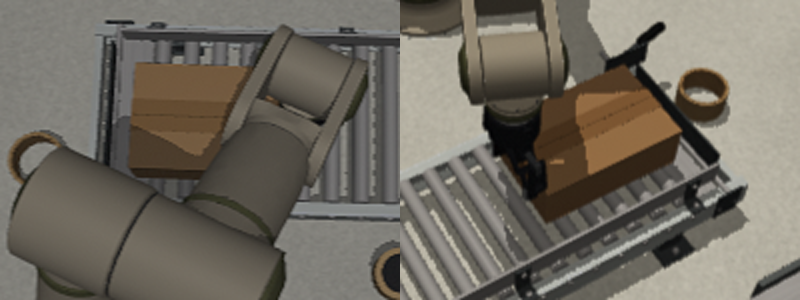

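```bash
python3 - <<'E'
from h import *
d=np.load("pics/top4.npz");s=np.load("pics/scene4.npz")
for u,v in((134.5,64),(130,168)): print(np.round(w2c(ray(d,130+u/2,115+v/2,.165))*1000))
for u,v in((227,66),(281,132),(145,190)): print(np.round(w2c(ray(s,190+u/2,125+v/2,.165))*1000))
E
```

```text
[ 60. 260. 165.]
[-97. 258. 165.]
[-90. 265. 165.]
[ 63. 258. 165.]
[ 50.  23. 165.]
```

```bash
python3 -m pendant '[[[0.04,0,0],[0,0,0]],[[0.05,0,0],[0,0,0]],[[0.05,0,0],[0,0,0]],[[0.05,0,0],[0,0,0]],[[0.04,0,0],[0,0,0]],[[0.03,0,0],[0,0,0]],[[0.03,0,0],[0,0,0]],[[0.03,0,0],[0,0,0]],[[0.03,0,0],[0,0,0]],[[0.02,0,0],[0,0,0]]]'
python3 -c "
from h import *
st([-.018,.055,.130])"
```

```text
time_s: 13.15
position: [0.5571, -0.0328, 0.1333]
tool_rot: [[-0.074, 0.997, -0.0], [0.997, 0.074, 0.0], [0.0, -0.0, -1.0]]
ft_force: [-0.0, -0.4, 0.4]
grip_width: 0.0855
t 13.15 conv pos mm [-17.6  48.2 133.3] F conv [-0.1 -0.4  0.4] w 0.085 tooly deg -0.1 toolz [-0.  0. -1.] q [-16.  29.  83.   0.  68. -20.]
shift units [ 0.068 -0.004  0.033]
```

```bash
python3 -m pendant '[[[0.02,0,0],[0,0,0]],[[0.02,0,0],[0,0,0]],[[0,0,0],[0,0,0]]]'
python3 -c "
from h import *
st()"
python3 -m pendant '[[[0.02,0,0],[0,0,0]],[[0,0,0],[0,0,0]]]'
python3 -c "
from h import *
st()"
```

```text
time_s: 13.52
position: [0.5577, -0.0297, 0.1336]
tool_rot: [[-0.073, 0.997, 0.002], [0.997, 0.073, -0.002], [-0.002, 0.002, -1.0]]
ft_force: [3.5, -5.2, -1.6]
grip_width: 0.0852
t 13.53 conv pos mm [-16.7  51.2 133.6] F conv [ 3.1 -5.5 -1.6] w 0.085 tooly deg -0.1 toolz [ 0.002 -0.002 -1.   ] q [-15.  29.  83.  -0.  68. -19.]
time_s: 13.78
position: [0.5585, -0.0289, 0.134]
tool_rot: [[-0.072, 0.997, 0.005], [0.997, 0.072, -0.004], [-0.004, 0.005, -1.0]]
ft_force: [5.3, -10.3, -1.5]
grip_width: 0.0853
t 13.78 conv pos mm [-15.9  52.  134. ] F conv [  4.5 -10.7  -1.5] w 0.085 tooly deg -0.2 toolz [ 0.005 -0.004 -1.   ] q [-15.  29.  83.  -0.  67. -19.]
```

The carton is against the blade at 5 to 10 N. I'll back off, rise and cross to the robot's side with the jaws turned along the conveyor.

```bash
python3 -m pendant '[[[-0.15,0,0],[0,0,0]],[[-0.15,0,0],[0,0,0]],[[0,0,-0.4],[0,0,0]],[[0,0,-0.4],[0,0,0]],[[0,0,-0.4],[0,0,0]],[[0.4,-0.33,0],[0,0,0]],[[0.4,-0.33,0],[0,0,0]],[[0.4,-0.33,0],[0,0,0]],[[0.4,-0.33,0],[0,0,0]],[[0,0,0],[0,0,-0.111]],[[0,0,0],[0,0,-0.111]],[[0,0,0],[0,0,-0.111]],[[0,0,0],[0,0,-0.111]],[[0,0,0],[0,0,-0.111]],[[0,0,0],[0,0,-0.111]],[[0,0,0],[0,0,-0.111]],[[0,0,0],[0,0,-0.111]],[[0,0,0],[0,0,-0.111]],[[0,0,0],[0,0,0]]]'
python3 - <<'E'
from h import *
st([-.145,.182,.130])
from rig import env; import cv2
for n in("top","scene","wrist"):
    d=env.get_image(n);cv2.imwrite(f"pics/{n}5.png",d["image"][:,:,::-1]);np.savez(f"pics/{n}5.npz",**d)
a=cv2.imread("pics/wrist5.png");b=cv2.imread("pics/scene5.png")[90:282,190:390]
cv2.imwrite("pics/c5.png",np.hstack([cv2.resize(x,(400,384 if i else 300),interpolation=cv2.INTER_CUBIC)[:300] for i,x in enumerate((a,b))]))
E
```

```text
time_s: 16.15
position: [0.4155, 0.0926, 0.2533]
tool_rot: [[-0.998, -0.07, -0.0], [-0.07, 0.998, 0.0], [0.0, 0.0, -1.0]]
ft_force: [0.4, 0.1, 0.2]
grip_width: 0.0855
t 16.15 conv pos mm [-149.4  183.8  253.3] F conv [0.4 0.  0.2] w 0.086 tooly deg 89.7 toolz [-0.  0. -1.] q [ -3.   9.  92.   0.  79. -97.]
shift units [-0.044 -0.018  1.233]
```

View pics/c5.png

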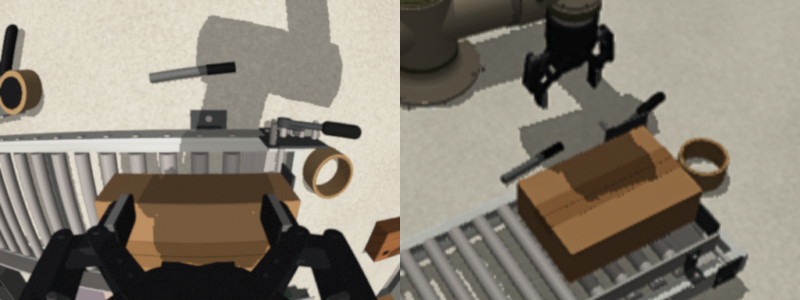

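```bash
python3 - <<'E'
from h import *
s=np.load("pics/scene5.npz");d=np.load("pics/top5.npz")
for u,v in((518,183),(643,127),(700,195),(570,247)): print(np.round(w2c(ray(s,190+(u-400)/2,90+v/2,.165))*1000))
import cv2
im=d["image"][115:265,130:330,::-1];cv2.imwrite("pics/c5t.png",cv2.resize(im,None,fx=4,fy=4,interpolation=cv2.INTER_CUBIC))
E
```

```text
[-94.  63. 165.]
[-93. 299. 165.]
[ 67. 291. 165.]
[ 49.  67. 165.]
```

View pics/c5t.png

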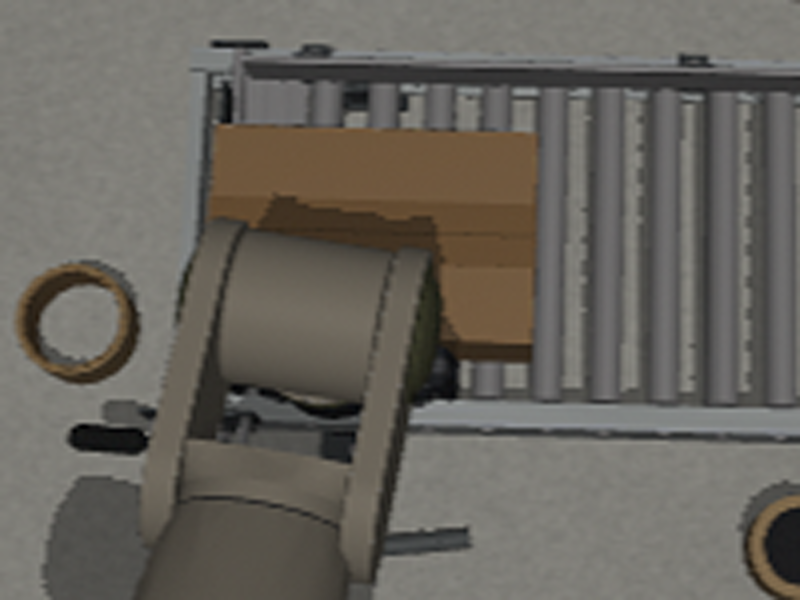

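The top view shows the carton at the blade, far side at row 125, still about 55 mm from the fence. I'll lower the tool beside it and push across.

```bash
python3 -m pendant '[[[0,0,0.3],[0,0,0]],[[0,0,0.3],[0,0,0]],[[0,0,0.3],[0,0,0]],[[0,0,0.3],[0,0,0]],[[0,0,0],[0,0,0]],[[-0.1,0,0],[0,0,0]],[[-0.1,0,0],[0,0,0]],[[-0.1,0,0],[0,0,0]],[[-0.05,0,0],[0,0,0]],[[-0.05,0,0],[0,0,0]],[[-0.05,0,0],[0,0,0]],[[-0.05,0,0],[0,0,0]],[[-0.05,0,0],[0,0,0]]]'
python3 -c "
from h import *
st([-.053,.182,.130])"
```

```text
time_s: 17.92
position: [0.4691, 0.097, 0.1333]
tool_rot: [[-0.997, -0.072, -0.003], [-0.072, 0.997, -0.0], [0.003, 0.0, -1.0]]
ft_force: [-7.6, -0.1, 5.9]
grip_width: 0.0854
t 17.93 conv pos mm [-95.6 184.2 133.3] F conv [-7.6  0.4  5.9] w 0.085 tooly deg 89.8 toolz [-0.003  0.    -1.   ] q [ -3.  22.  96.  -0.  62. -97.]
shift units [-0.426 -0.021  0.032]
```

Pushing the carton takes 7.6 N, as expected for sliding it across.

```bash
python3 -m pendant '[[[-0.05,0,0],[0,0,0]],[[-0.05,0,0],[0,0,0]],[[-0.05,0,0],[0,0,0]],[[-0.05,0,0],[0,0,0]],[[-0.04,0,0],[0,0,0]],[[-0.03,0,0],[0,0,0]],[[-0.03,0,0],[0,0,0]],[[-0.03,0,0],[0,0,0]]]'
python3 -c "
from h import *
st([-.053,.182,.130])"
```

```text
time_s: 18.92
position: [0.502, 0.0994, 0.1333]
tool_rot: [[-0.997, -0.072, -0.003], [-0.072, 0.997, -0.0], [0.003, 0.0, -1.0]]
ft_force: [-5.9, 0.0, 5.2]
grip_width: 0.0852
t 18.93 conv pos mm [-62.6 184.1 133.3] F conv [-5.9  0.4  5.2] w 0.085 tooly deg 89.8 toolz [-0.003  0.    -1.   ] q [ -2.  25.  91.  -0.  65. -96.]
shift units [-0.096 -0.021  0.033]
```

```bash
python3 -m pendant '[[[-0.03,0,0],[0,0,0]],[[-0.03,0,0],[0,0,0]],[[-0.02,0,0],[0,0,0]],[[0,0,0],[0,0,0]]]'
python3 -c "
from h import *
st([-.053,.182,.130])"
python3 -m pendant '[[[-0.02,0,0],[0,0,0]],[[0,0,0],[0,0,0]]]'
python3 -c "
from h import *
st([-.053,.182,.130])"
```

```text
time_s: 19.42
position: [0.5103, 0.1, 0.1333]
tool_rot: [[-0.997, -0.072, -0.003], [-0.072, 0.997, -0.0], [0.003, 0.0, -1.0]]
ft_force: [-4.8, 0.3, 4.4]
grip_width: 0.0853
t 19.43 conv pos mm [-54.3 184.  133.3] F conv [-4.8  0.7  4.4] w 0.085 tooly deg 89.8 toolz [-0.003  0.    -1.   ] q [ -2.  26.  89.  -0.  65. -96.]
shift units [-0.013 -0.02   0.033]
time_s: 19.68
position: [0.5122, 0.1001, 0.1333]
tool_rot: [[-0.997, -0.072, -0.003], [-0.072, 0.997, -0.0], [0.003, 0.0, -1.0]]
ft_force: [-5.8, -0.9, 4.0]
grip_width: 0.0852
t 19.68 conv pos mm [-52.3 184.1 133.3] F conv [-5.8 -0.5  4. ] w 0.085 tooly deg 89.8 toolz [-0.003  0.    -1.   ] q [ -2.  26.  89.  -0.  65. -96.]
shift units [ 0.007 -0.021  0.033]
```

No contact with the fence yet, as the force is still at the sliding level. I'll continue in 2 mm steps.

```bash
for i in 1; do python3 -m pendant '[[[-0.02,0,0],[0,0,0]],[[0,0,0],[0,0,0]]]'; done
python3 -m pendant '[[[-0.02,0,0],[0,0,0]],[[0,0,0],[0,0,0]]]'
python3 -c "
from h import *
st()"
```

```text
time_s: 19.92
position: [0.5142, 0.1003, 0.1334]
tool_rot: [[-0.997, -0.072, -0.003], [-0.072, 0.997, -0.0], [0.003, 0.0, -1.0]]
ft_force: [-5.6, -0.0, 4.0]
grip_width: 0.085
time_s: 20.18
position: [0.5142, 0.1002, 0.1333]
tool_rot: [[-0.997, -0.073, -0.007], [-0.073, 0.997, -0.001], [0.008, -0.0, -1.0]]
ft_force: [-16.6, -3.1, 10.7]
grip_width: 0.0854
t 20.18 conv pos mm [-50.3 184.  133.3] F conv [-16.8  -1.8  10.7] w 0.085 tooly deg 89.9 toolz [-0.008 -0.    -1.   ] q [ -2.  26.  89.  -0.  66. -96.]
```

Fence reached at 17 N. I'll back off, raise the tool clear and look.

```bash
python3 -m pendant '[[[0.1,0,0],[0,0,0]],[[0.3,0,0],[0,0,0]],[[0.3,0,0],[0,0,0]],[[0,0,-0.4],[0,0,0]],[[0,0,-0.4],[0,0,0]],[[0,0,-0.4],[0,0,0]],[[0.3,-0.5,0],[0,0,0]],[[0.1,-0.5,0],[0,0,0]],[[0,-0.5,0],[0,0,0]],[[0,-0.5,0],[0,0,0]],[[0,0,0],[0,0,0]]]'
python3 - <<'E'
from h import *
st()
from rig import env; import cv2
for n in("top","scene"):
    d=env.get_image(n);cv2.imwrite(f"pics/{n}6.png",d["image"][:,:,::-1]);np.savez(f"pics/{n}6.npz",**d)
f=lambda a:cv2.resize(a,None,fx=4,fy=4,interpolation=cv2.INTER_CUBIC)
cv2.imwrite("pics/t6.png",f(cv2.imread("pics/top6.png")[115:265,130:330]))
cv2.imwrite("pics/s6.png",f(cv2.imread("pics/scene6.png")[125:275,200:400]))
E
```

```text
time_s: 21.55
position: [0.4219, -0.1097, 0.2531]
tool_rot: [[-0.998, -0.068, 0.0], [-0.068, 0.998, -0.0], [-0.0, -0.0, -1.0]]
ft_force: [-0.9, 0.6, 0.2]
grip_width: 0.0858
t 21.55 conv pos mm [-158.1  -18.4  253.1] F conv [-0.9  0.6  0.2] w 0.086 tooly deg 89.6 toolz [ 0. -0. -1.] q [ -30.   10.   91.   -0.   79. -124.]
```

View pics/t6.png

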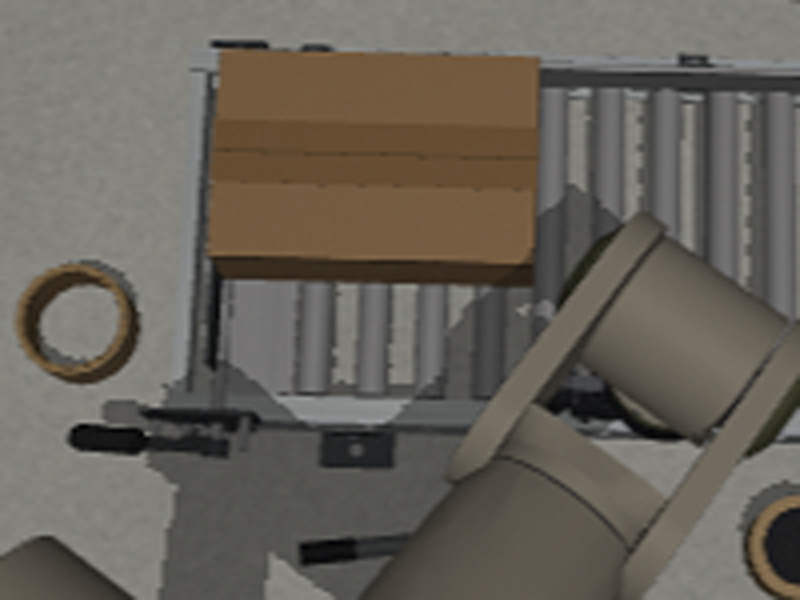

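View pics/s6.png

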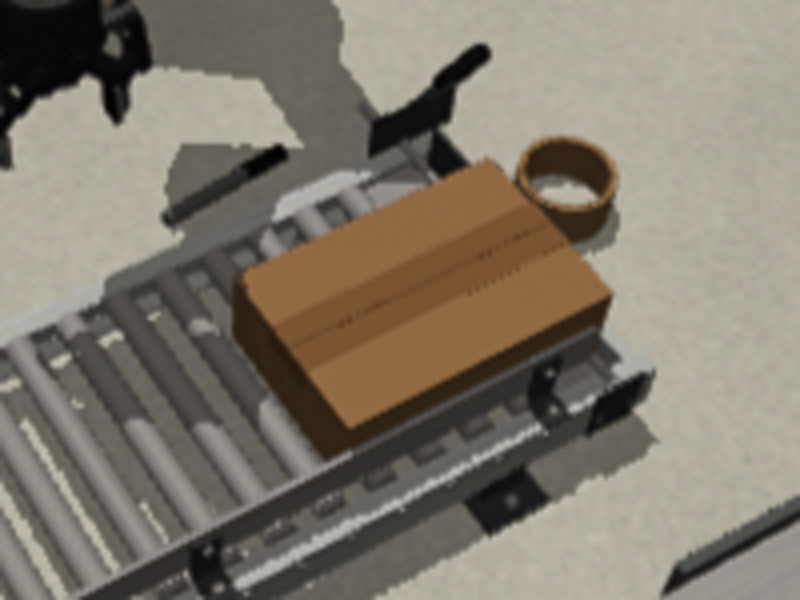

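```bash
python3 - <<'E'
from h import *
d=np.load("pics/top6.npz"); s=np.load("pics/scene6.npz")
L=lambda x,y:(130+(x-1.5)/4,115+(y-1.5)/4);S=lambda x,y:(200+(x-1.5)/4,125+(y-1.5)/4)
for cam,f,ps in((d,L,((219,51),(539,57),(534,264),(209,256))),(s,S,((489,158),(610,294),(350,429),(237,275)))):
  P=np.array([w2c(ray(cam,*f(*p),.165))[:2]*1000 for p in ps]);print(np.round(P,1).tolist(),P.mean(0).round(1))
E
```

```text
[[120.3, 302.0], [121.2, 62.3], [-38.0, 62.5], [-37.6, 300.0]] [ 41.5 181.7]
[[-38.6, 300.3], [118.4, 297.4], [119.6, 62.4], [-39.1, 64.9]] [ 40.1 181.2]
```

```bash
python3 -m pendant '[[[0,0,0],[0,0,0]],[[0,0,0],[0,0,0]],[[0,0,0],[0,0,0]],[[0,0,0],[0,0,0]]]'
python3 - <<'E'
from h import *
from rig import env; import cv2
a=np.load("pics/scene6.npz")["image"];b=env.get_image("scene")["image"];o=np.load("pics/scene0.npz")["image"]
print("diff carton region",cv2.absdiff(a,b)[160:240,255:355].mean())
print("diff small carton/flange",cv2.absdiff(o,b)[220:310,90:150].mean(),"tape roll",cv2.absdiff(o,b)[158:190,325:360].mean())
cv2.imwrite("pics/scene7.png",b[:,:,::-1])
st(); env.close_job()
E
```

```text
time_s: 22.15
position: [0.4219, -0.1068, 0.2534]
tool_rot: [[-0.997, -0.072, 0.0], [-0.072, 0.997, -0.0], [-0.0, -0.0, -1.0]]
ft_force: [-0.5, -0.1, 0.1]
grip_width: 0.0856
diff carton region 0.598625
diff small carton/flange 7.350617283950617 tape roll 12.527083333333334
t 22.20 conv pos mm [-157.9  -15.6  253.3] F conv [ 0.5 -1.   0.7] w 0.085 tooly deg 89.8 toolz [-0.  0. -1.] q [ -30.   10.   91.    0.   79. -124.]
the job is handed in; nothing more can be done
```

View pics/scene7.png

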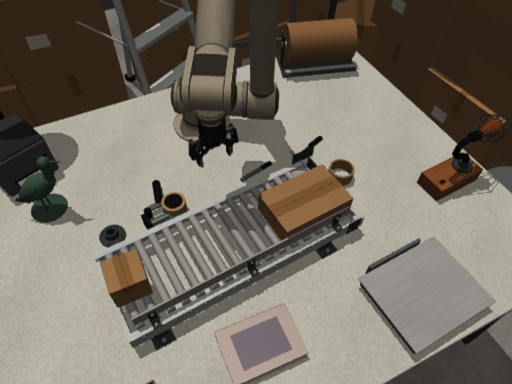

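The stop is up and the carton sits in the corner against the blade and the fence. I handed the job in at 22.2 s. No verdict comes back, so this rests on my own checks.

**What I did**
- **Lever:** I pushed it over with the shut fingers, reading about 6.6 N in a mid-push check. The stop snapped over and the pictures show the blade standing up. I did not measure the joint angle itself.
- **Along the rollers:** I rolled the carton to the blade with both open fingers and stopped at about 11 N.
- **Across to the fence:** I slid it over at about 5 to 8 N and felt the fence at 17 N. All the forces I read were well under the 40 N limit. I then backed off and raised the gripper clear.

**Last checks**
- **Position:** the two cameras put the carton's centre at conveyor (41.5, 181.7) and (40.1, 181.2) mm, against a target of (38, 182) mm. The 2 to 3.5 mm past the fence in x is probably calibration or frame error, since the carton cannot go through the fence. Both values are inside the allowed range.
- **Squareness:** the carton is square to well under 1 degree along its length. The short end at the blade read up to about 1 degree off, which is within the pixel error.
- **At rest:** two pictures about 0.6 s apart show the carton not moving, and the gripper was touching nothing.
- **Bystanders:** the small carton, tape gun, tape roll, marker and flange look unmoved in the last picture. The pixel difference against the first picture was not zero around the small carton, flange and tape roll (7 and 12.5 grey levels). That may come from changed shadows and the carton now beside the tape roll. I judged the bystanders by eye and did not re-measure them.

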